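# Re-set a sliding clamp collar

## Robot

A 6-joint arm with a two-finger parallel gripper is mounted at the origin on a cart in front of the work surface, level with it; the furniture and walls round the work are solid. World frame = base frame: x ahead of the robot, y to its left, z up, the work surface at z = 0. Lengths are in m, angles in degrees, forces in N, time in s.
With the tool pointing down it reaches from about 0.325 to 0.85 m from the base axis. Payload 15.5 kg.
Tool frame: the origin (TCP) lies midway between the tips of the shut fingers; the grasp point (between the pads) lies 19 mm behind it (arm.grip_depth is the distance from the TCP to the grasp point, in m); z points along the fingers, y is the direction in which the jaws open and shut (so a half turn about z gives the same grasp; the last joint's range is limited). The gripper opens to 91 mm and grips with 3 to 60 N. Pads are 32 mm wide; open, the fingers measure 118 mm over their backs; the gripper's body (76 mm by 178 mm) begins 60 mm behind the grasp point.
Start: joints at [68.268, 28.281, 77.091, -0, 74.628, -5.472], TCP at [0.175, 0.6, 0.214] pointing down, gripper open.
Joint ranges: [-166.48, 166.48], [-47.26, 123.95], [12.59, 153.08], [-70.14, 250.14], [6.76, 159.57], [-176.63, 176.63]. Speed limits (degrees/s): [108.29, 108.29, 147.25, 172.46, 172.46, 172.46].

## Interface

Orientations are given as [roll, pitch, yaw] about the fixed x, y, z axes, in that order (R = Rz(yaw) Ry(pitch) Rx(roll)).
In Python, from cell import arm gives the robot as it stands.
- The arm moves only by the tool servo_tool, never from a script. Its argument "commands" is a list of rows, each an object with "offset": the shift along the tool's x, y, z in m, a list of three; "twist": the turn about the tool's z in degrees; "claw": the closure, from -1 (fully open) to 1 (shut), so that 0 is half open. In form: [{"offset": [x, y, z], "twist": twist, "claw": claw}, ...]. A call has 1 to 12 rows; each row is the pose to reach, as a shift and turn from the pose commanded when the call began, along the tool's axes at that moment; what a row does not reach only later rows make up. A row lasts 1/12 s, in which the tool goes at most 41.7 mm and 7.16 degrees, less where a joint would pass 70% of its speed; a pose out of reach is approached as far as the arm can. A call with a gripper value outside its range is refused whole. The fingers move at their own pace and stop on an object; "grip_force" is the grip in N (left out, the last holds). Time passes only in rows, so rows that repeat a pose let the fingers close. It gives the time, the measured TCP pose, the force and the opening at its end, in the units of the state.
- arm.read_state(): the state, without advancing time (a new reading comes with each control period).
- arm.snapshot(name): name is "side" or "top"; returns (picture, depth): 480x640x3 uint8, red, green, blue; 480x640 float32, m along the optical axis (not along the pixel's ray), 0 where there is no reading.
- arm.get_calibration(name): a dict with "fx", "fy", "cx", "cy" (pixels), "view" (4x4, takes a point from world to camera coordinates). Camera axes: x right, y down, z forward; pixel columns grow to the right and rows downward; lengths in m; the calibration is good to about 2 mm. A picture is of the moment at which its call begins. get_calibration takes no time and is no camera call.
- arm.hand_in(): hands the job in, once; it reports no verdict.
The state is a dict: "t": time; "qpos": joint angles; "joint_vel": joint speeds; "effort": joint torques, N m; "tool_pos": TCP position; "orientation": TCP orientation; "force": force on the tool from outside, world axes, zero at the start; "moment": the same for the moment, N m; "opening": opening from 0.0 (shut) to 1.0 (fully open).
Only numpy, scipy, OpenCV 4.12 (cv2) and the standard library are available. Lean on these libraries where they do the work, as an engineer would, in place of code of your own. Each camera call takes 0.05 s, during which the arm holds its last target.

## Task

The wooden block lies loose in the small holding jig on the bench. Undo the wing screw on top of the sliding collar, slide the collar along its rod so that its jaw pushes the block against the sprung rubber buffer and presses the buffer about half-way in (a pressure of about 8 N; never force it hard against its stop), then do the wing screw up fully again so that the block stays held, and let go. Do not move the tools lying about.

Things in the scene. Friction and masses are not known exactly. Their poses are not given: they have to be found in the camera images.
- jig: Holding jig fixed to the bench: dark steel plate 110 x 300 x 12 mm (local x, y, z), two posts 73 mm high at its y ends carrying a bright steel rod, 16 mm thick, along local y, 50 mm above the bench, 26 mm to +x of the plate's middle. Origin: centre of the plate's underside; x points away from the robot at yaw 0. Only the wing screw stands higher than 76 mm above the bench.
- lane (a point): Point on the jig plate's top (12 mm above the bench), on the middle line of the block's lane, half-way along the plate. The lane runs along the jig's y between two low guide strips; the collar's jaw is over its +y part, the sprung buffer at its -y end. Axes parallel to the jig's.
- buffer_zone (a point): A point of the jig, 34 mm above the bench, about which the buffer's face lies: a rubber-faced plunger 24 mm across, facing the jig's +y, in an aluminium housing. The true face is up to 6 mm to either side of it along y, differing from jig to jig: feel for it. It gives way 5 mm towards -y: yields at 2 N and adds 2.5 N per mm (8 N half-way, 14.5 N at its hard stop).
- collar: Steel collar 38 mm across, 26 mm long, on the rod, with a short arm and jaw plate over the block's lane. Origin: on the rod's axis at the collar's middle, 50 mm above the bench; axes parallel to the jig's. It slides to the jig's -y to clamp (up to 85 mm) with about 1.5 N of friction when its screw is loose (felt on top of the jaw's pressure); with the screw tight it is locked: do not drag it.
- jaw (a point): Middle of the jaw's pressing face (36 mm wide, 30 mm high), which faces the jig's -y; 33 mm above the bench; axes parallel to the jig's.
- wing (a point): Middle of the wing of the wing screw on the collar: an upright bar 10 mm thick, 34 mm long, 20 mm high on a stem 8 mm thick. The point lies on the screw's vertical axis, 101 mm above the bench, with 23 mm free below it beside the stem. Local y runs along the 34 mm, local x across the 10 mm; with the screw fully tight local y is 0.5 rad clockwise (from above) of the jig's y.
- wing_screw (a joint): Turn of the wing screw, rad: 0 fully tight (a hard stop), growing counter-clockwise from above as it is undone, to a stop at 1.4. It bites on the rod below 0.5, above that the collar is free. Starts at 0 to 0.1, stays where it is left, turns against about 0.12 N m, more as it bites. One grasp is enough for the whole turn, and the collar can be slid by the wing.
- block: Pine block 45 x 110 x 36 mm, lying loose in the lane with its 110 mm length along the jig's y; 0.2 kg or somewhat more or less, sliding on the plate with about 1 N. Origin: centre of its underside. It starts clear of the jaw and of the buffer.
- spanner: Bystander: combination spanner, 192 mm long, flat on the bench to the right of the jig. Origin: centre of its underside.
- driver: Bystander: screwdriver with a red handle, 199 mm long, lying behind the jig. Origin: centre of its underside.
- marker_pen: Bystander: marker pen, 135 mm long, lying to the left of the jig. Origin: centre of its underside.

How it is judged (in metres and radians):
On the way, in this order (a step that is already met when the one before it is completed fails the run):
1. the wing screw is undone before the collar has been moved (value of joint wing_screw above 0.6 rad and distance of jaw from where it was at the start of the episode below 0.004 m), for 0.1 s.
2. with the screw loose, the jaw presses the block against the buffer (value of joint wing_screw above 0.45 rad and contact force between collar and block above 3 N), for 0.2 s.
At the end, for the whole second after the job is handed in: The wing screw is done up (within 0.2 rad of its tight stop), the block lies flat in its lane against the buffer and at rest, and the locked jaw presses on it with 4 to 12 N (buffer about half-way in) (value of joint wing_screw below 0.2 rad and contact force between collar and block between 4 and 12 N and linear speed of each of block, collar below 0.01 m/s and angle between block's own z axis and vertical below 0.05 rad and z of block in the frame of jig below 0.015 m and y of block in the frame of jig below -0.022 m); the robot touches nothing.
It fails at once if the block is squeezed with more than 18 N (buffer forced against its stop) (contact force between collar and block above 18 N).
It fails at once if the spanner is moved by more than 20 mm (distance of spanner from where it was at the start of the episode above 0.02 m).
It fails at once if the screwdriver is moved by more than 20 mm (distance of driver from where it was at the start of the episode above 0.02 m).
It fails at once if the marker pen is moved by more than 20 mm (distance of marker_pen from where it was at the start of the episode above 0.02 m).
It also fails if it takes over 51 s, if anything falls off the work surface, if the arm or the gripper's body presses on something with over 40 N, if the wrist force passes 120 N, or if a joint passes its speed limit or range.

## Working session

There is one attempt and no reset: what is moved stays moved. The work goes in short steps, Python scripts to look and compute and a tool call to move; the robot and the scene stay as the last step left them, time stands still between calls to the robot, and variables do not carry over. Pictures are saved under pics/ and viewed, and the job is handed in when it is done.

Besides the shell and the picture viewer there is one more tool, called after "Request:" by a JSON object that holds its "op" and its "data". servo_tool: Moves the arm, as the interface text tells. Its arguments: {"type":"object","properties":{"commands":{"type":"array"},"grip_force":{"type":"number"}},"required":["commands"]}

```bash
mkdir -p pics; ls
python3 - <<'E'
from cell import arm
import cv2, numpy as np
print(arm.read_state())
for n in ("side","top"):
    p,d=arm.snapshot(n); cv2.imwrite(f"pics/{n}0.png",p[:,:,::-1]); np.savez(f"{n}0.npz",p=p,d=d)
    c=arm.get_calibration(n); print(n,c)
E
```

```text
pics
{'t': 0.0, 'qpos': array([ 6.82668309e+01,  2.83154367e+01,  7.71274358e+01,  2.73830048e-04,
        7.46270906e+01, -5.47278001e+00]), 'joint_vel': array([-0.00888526, -0.0058284 , -0.07030896, -0.06390685, -0.03613975,
        0.08531973]), 'effort': array([ 1.75288820e-03, -8.78796029e+01, -3.81860125e+01,  7.10060354e-02,
        5.29251876e-02, -4.75784464e-05]), 'tool_pos': array([0.17486845, 0.59964727, 0.21333046]), 'orientation': array([-1.79930381e+02, -6.93531877e-03,  1.63739534e+02]), 'force': array([ 0.48306897, -0.43999509,  0.69576299]), 'moment': array([0.01625423, 0.01333906, 0.00242341]), 'opening': 1.0010346652157032}
side {'fx': 508.7959893391154, 'fy': 508.7959893391154, 'cx': 321.67946795094633, 'cy': 230.64235260973223, 'view': array([[-0.99816693,  0.05742719,  0.01910219,  0.53138165],
       [ 0.00701301,  0.42325619, -0.9059829 , -0.03061831],
       [-0.06011317, -0.90418821, -0.42288307,  1.42483759],
       [ 0.        ,  0.        ,  0.        ,  1.        ]])}
top {'fx': 472.41606826395156, 'fy': 472.41606826395156, 'cx': 317.84908219957816, 'cy': 240.68068232381677, 'view': array([[-0.0063149 , -0.99992264, -0.01071639,  0.23580342],
       [-0.99773481,  0.00701809, -0.06690283,  0.56209273],
       [ 0.06697287,  0.01026963, -0.99770194,  1.22187285],
       [ 0.        ,  0.        ,  0.        ,  1.        ]])}
```

View pics/side0.png

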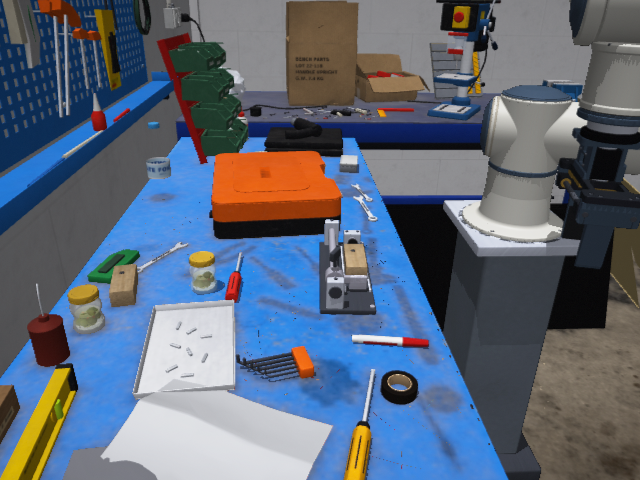

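View pics/top0.png

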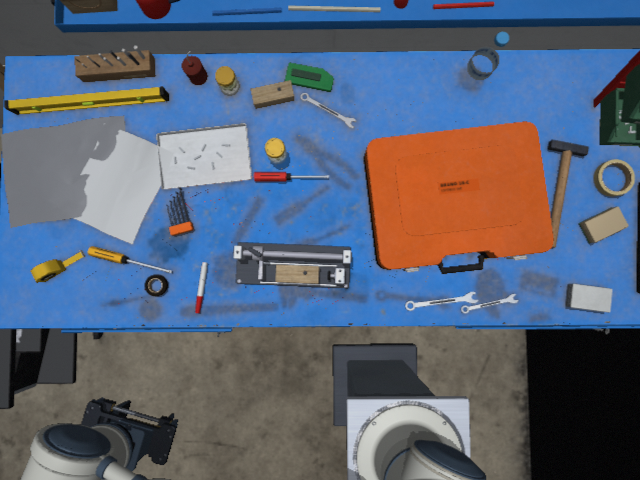

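The jig is at about (293,266) in the top view and (345,275) in the side view. I'll zoom in on both.

```bash
cat > h.py <<'E'
import numpy as np,cv2
from cell import arm
def ray(n,u,v):
    c=arm.get_calibration(n);V=np.array(c['view']);R=V[:3,:3];t=V[:3,3]
    d=R.T@np.array([(u-c['cx'])/c['fx'],(v-c['cy'])/c['fy'],1]);o=-R.T@t
    return o,d
def onz(n,u,v,z):
    o,d=ray(n,u,v);return o+d*(z-o[2])/d[2]
def proj(n,P):
    c=arm.get_calibration(n);V=np.array(c['view']);p=V[:3,:3]@np.asarray(P)+V[:3,3]
    return c['fx']*p[0]/p[2]+c['cx'],c['fy']*p[1]/p[2]+c['cy']
E
python3 - <<'E'
import numpy as np,cv2
t=np.load('top0.npz')['p'][225:310,220:365,::-1]
cv2.imwrite('pics/topz.png',cv2.resize(t,None,fx=5.5,fy=5.5,interpolation=cv2.INTER_CUBIC))
t=np.load('side0.npz')['p'][210:325,305:395,::-1]
cv2.imwrite('pics/sidez.png',cv2.resize(t,None,fx=5,fy=5,interpolation=cv2.INTER_CUBIC))
E
```

```text
(no output)
```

View pics/topz.png

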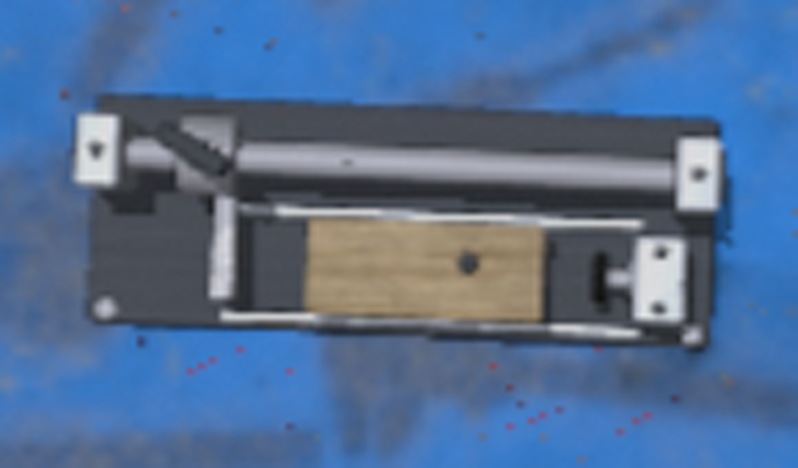

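View pics/sidez.png

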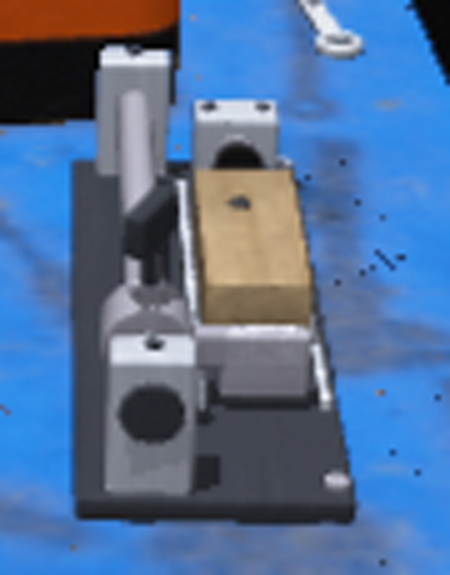

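Run:
```python
from h import *
z=lambda x,y:((x+.5)/5.5-.5+220,(y+.5)/5.5-.5+225)
s=lambda x,y:((x+.5)/5-.5+305,(y+.5)/5-.5+210)
L=onz('top',*z(98,150),.073);R=onz('top',*z(698,174),.073)
print('posts',L,R,np.linalg.norm(L-R)); d=L-R; yaw=np.arctan2(-d[0],d[1]);print('yaw',np.degrees(yaw))
# side view posts tops
print('side posts', onz('side',*s(152,352),.073),onz('side',*s(135,57),.073))
for n,p in dict(w1=(160,125),w2=(228,170),wc=(194,147)).items(): print(n,onz('top',*z(*p),.111))
print('wing side', onz('side',*s(150,215),.105))
for p in [(307,220),(545,230),(543,320),(305,315)]: print('blk',onz('top',*z(*p),.048))
print('jawL/R',onz('top',*z(236,250),.048),onz('top',*z(210,250),.048),'buf',onz('top',*z(595,280),.04))
for p in [(97,96),(718,122),(707,347),(88,322)]: print('plate',onz('top',*z(*p),.012))
# depth
D=np.load('top0.npz')['d']; V=np.array(arm.get_calibration('top')['view']);c=arm.get_calibration('top')
u,v=np.meshgrid(np.arange(640),np.arange(480));P=np.stack([(u-c['cx'])/c['fx']*D,(v-c['cy'])/c['fy']*D,D],-1);W=(P-V[:3,3])@V[:3,:3]
m=(W[...,2]>.085)&(W[...,2]<.13)&(u>225)&(u<365)&(v>235)&(v<295)&(D>0)
Q=W[m];print(len(Q),Q.min(0),Q.max(0),Q.mean(0)); 
q=Q[:,:2]-Q[:,:2].mean(0);w,e=np.linalg.eigh(q.T@q);print(e[:,1],np.degrees(np.arctan2(-e[0,1],e[1,1])))
```

```text
posts [0.53331304 0.43417917 0.073     ] [0.52049506 0.15984635 0.073     ] 0.27463211353155326
yaw -2.675154188374991
side posts [0.53383107 0.44058375 0.073     ] [0.51959329 0.16567878 0.073     ]
w1 [0.54252175 0.39982198 0.111     ]
w2 [0.52237203 0.36960954 0.111     ]
wc [0.53266124 0.38470545 0.111     ]
wing side [0.53145638 0.38984134 0.105     ]
blk [0.50111508 0.34094647 0.048     ]
blk [0.49574528 0.23004416 0.048     ]
blk [0.45401057 0.2312416  0.048     ]
blk [0.4569996 0.3418905 0.048    ]
jawL/R [0.48736962 0.37406047 0.048     ] [0.48744686 0.38619005 0.048     ] buf [0.47233381 0.20687037 0.04      ]
plate [0.5620748  0.44584526 0.012     ]
plate [0.54746662 0.14692931 0.012     ]
plate [0.43990058 0.15335051 0.012     ]
plate [0.45359487 0.44960941 0.012     ]
61 [0.52113609 0.37094892 0.09215045] [0.54155556 0.40151523 0.11391829] [0.53139985 0.38576221 0.10934401]
[0.49560551 0.86854774] -29.709685996643742
```

```bash
cat >> h.py <<'E'
from scipy.spatial.transform import Rotation as Ro
def plan(P,yaw):
    s=arm.read_state();R=Ro.from_euler('xyz',s['orientation'],degrees=True).as_matrix()
    o=R.T@(np.asarray(P)-s['tool_pos']);tw=-((yaw-s['orientation'][2]+180)%360-180)
    print('t',round(s['t'],2),'pos',s['tool_pos'].round(4),s['orientation'].round(2),'F',s['force'].round(2),'M',s['moment'].round(3),'op',round(s['opening'],3))
    print('offset',o.round(4),'twist',round(tw,2))
E
python3 -c "
from h import *
plan([.531,.3865,.15],60.5)"
```

```text
t 0.1 pos [0.1749 0.5997 0.2134] [-1.7994e+02 -1.0000e-02  1.6374e+02] F [-0.19 -0.44 -0.16] M [-0.016  0.03  -0.023] op 1.004
offset [-0.4016 -0.1049  0.0635] twist 103.24
```

Request:
{"op": "servo_tool", "data": {"commands": [{"offset": [-0.04,-0.0105,0],"twist": 7,"claw": -1},{"offset": [-0.08,-0.021,0],"twist": 14,"claw": -1},{"offset": [-0.12,-0.0315,0],"twist": 21,"claw": -1},{"offset": [-0.16,-0.042,0],"twist": 28,"claw": -1},{"offset": [-0.2,-0.0525,0],"twist": 35,"claw": -1},{"offset": [-0.24,-0.063,0.01],"twist": 42,"claw": -1},{"offset": [-0.28,-0.0735,0.02],"twist": 49,"claw": -1},{"offset": [-0.32,-0.084,0.03],"twist": 56,"claw": -1},{"offset": [-0.36,-0.0945,0.04],"twist": 63,"claw": -1},{"offset": [-0.4016,-0.105,0.05],"twist": 70,"claw": -1},{"offset": [-0.4016,-0.105,0.06],"twist": 77,"claw": -1},{"offset": [-0.4016,-0.105,0.0635],"twist": 84,"claw": -1}]}}

```text
t: 1.1
tool_pos: [0.533, 0.3843, 0.1482]
orientation: [-179.9, 0.1, 79.2]
force: [-0.8, 0.0, -0.3]
opening: 0.997
```

```bash
python3 -c "
from h import *
plan([.531,.3865,.14],60.5)"
```

```text
t 1.1 pos [0.533  0.3843 0.1482] [-1.7992e+02  1.0000e-01  7.9200e+01] F [-0.78  0.02 -0.28] M [-0.108  0.081 -0.019] op 0.997
offset [ 0.0018 -0.0023  0.0082] twist 18.7
```

Request:
{"op": "servo_tool", "data": {"commands": [{"offset": [0,0,0.005],"twist": 7,"claw": -1},{"offset": [0,0,0.005],"twist": 14,"claw": -1},{"offset": [0,0,0.005],"twist": 19,"claw": -0.4},{"offset": [0,0,0.005],"twist": 19,"claw": -0.4},{"offset": [0,0,0.005],"twist": 19,"claw": -0.4},{"offset": [0,0,0.005],"twist": 19,"claw": -0.4}]}}

```text
t: 1.6
tool_pos: [0.531, 0.3867, 0.1453]
orientation: [-180.0, 0.0, 60.9]
force: [0.1, 0.5, 0.3]
opening: 0.74
```

```bash
python3 -c "
from h import *
plan([.531,.3865,.083],60.5)
for n in ('side','top'):
    p,d=arm.snapshot(n)
    t=p[225:310,220:365,::-1] if n=='top' else p[180:295,300:400,::-1]
    cv2.imwrite('pics/%s1.png'%n,cv2.resize(t,None,fx=5,fy=5,interpolation=cv2.INTER_CUBIC))
"
```

```text
t 1.6 pos [0.531  0.3867 0.1453] [-1.7999e+02  1.0000e-02  6.0930e+01] F [0.05 0.51 0.28] M [-0.102  0.089 -0.018] op 0.74
offset [-0.0002  0.0001  0.0623] twist 0.43
```

View pics/side1.png

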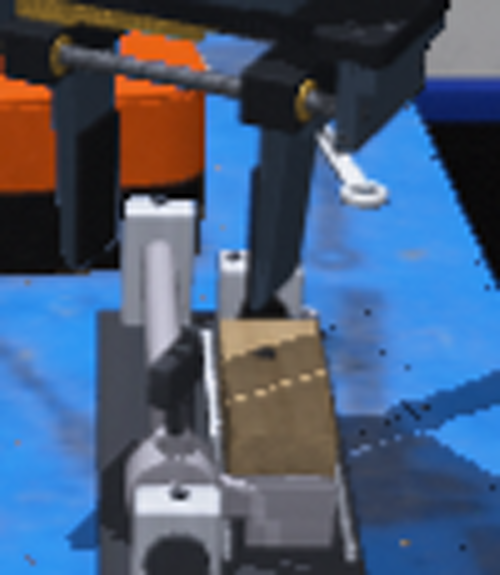

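View pics/top1.png

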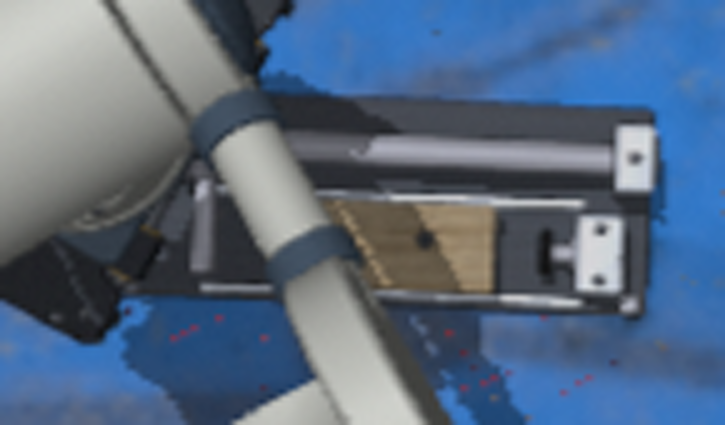

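Fingers straddle the wing in the side view (tips at about (85,265) and (265,310), wing at (177,370)). I'll descend.

Request:
{"op": "servo_tool", "data": {"commands": [{"offset": [0,0,0.02],"twist": 0.4,"claw": -0.4},{"offset": [0,0,0.04],"twist": 0.4,"claw": -0.4},{"offset": [0,0,0.055],"twist": 0.4,"claw": -0.4},{"offset": [0,0,0.062],"twist": 0.4,"claw": -0.4},{"offset": [0,0,0.062],"twist": 0.4,"claw": -0.4},{"offset": [0,0,0.062],"twist": 0.4,"claw": -0.4},{"offset": [0,0,0.062],"twist": 0.4,"claw": -0.4}]}}

```text
t: 2.28
tool_pos: [0.5317, 0.3871, 0.0845]
orientation: [180.0, -0.1, 60.4]
force: [-0.1, -0.3, 0.1]
opening: 0.702
```

```bash
python3 -c "
from h import *
plan([.531,.3865,.083],60.5)
for n in ('side',):
    p,d=arm.snapshot(n)
    t=p[180:295,300:400,::-1]
    cv2.imwrite('pics/%s2.png'%n,cv2.resize(t,None,fx=5,fy=5,interpolation=cv2.INTER_CUBIC))
"
```

```text
t 2.28 pos [0.5317 0.3871 0.0845] [ 1.7996e+02 -7.0000e-02  6.0360e+01] F [-0.11 -0.26  0.14] M [-0.12   0.063 -0.016] op 0.702
offset [-0.0009 -0.0003  0.0015] twist -0.14
```

View pics/side2.png

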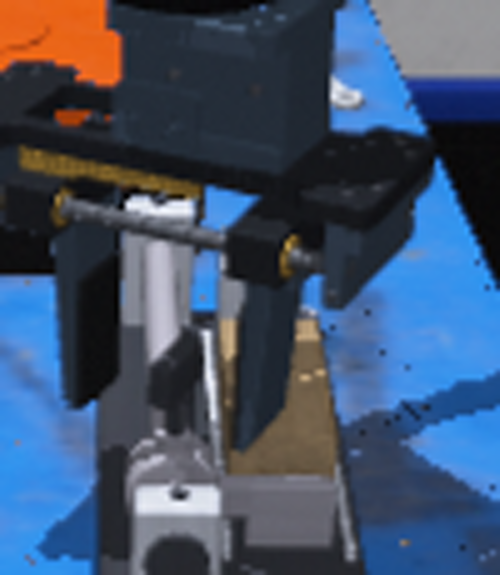

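Fingers straddle the wing, at (75,395) and (250,440) with the wing at (175,365). I'll close.

Request:
{"op": "servo_tool", "data": {"commands": [{"offset": [0,0,0],"twist": 0,"claw": 0.3},{"offset": [0,0,0],"twist": 0,"claw": 0.5},{"offset": [0,0,0],"twist": 0,"claw": 0.7},{"offset": [0,0,0],"twist": 0,"claw": 0.8},{"offset": [0,0,0],"twist": 0,"claw": 1},{"offset": [0,0,0],"twist": 0,"claw": 1},{"offset": [0,0,0],"twist": 0,"claw": 1},{"offset": [0,0,0],"twist": 0,"claw": 1}], "grip_force": 30}}

```text
t: 3.0
tool_pos: [0.5311, 0.3868, 0.0834]
orientation: [180.0, 0.0, 60.3]
force: [3.4, -2.2, -0.2]
opening: 0.145
```

```bash
python3 -c "
from h import *
plan([.531,.3865,.083],60.5)
"
```

```text
t 3.0 pos [0.5311 0.3868 0.0834] [180.     0.    60.34] F [ 3.38 -2.25 -0.16] M [-0.517 -0.672  0.006] op 0.145
offset [-0.0003  0.      0.0004] twist -0.16
```

Request:
{"op": "servo_tool", "data": {"commands": [{"offset": [0,0,0],"twist": 0,"claw": 1},{"offset": [0,0,0],"twist": 0,"claw": 1},{"offset": [0,0,0],"twist": 0,"claw": 1}], "grip_force": 30}}

```text
t: 3.25
tool_pos: [0.5317, 0.3865, 0.0835]
orientation: [180.0, -0.0, 60.3]
force: [3.8, -3.1, -1.2]
opening: 0.11
```

```bash
python3 -c "
from h import *
plan([.531,.3865,.083],60.5)
"
```

```text
t 3.25 pos [0.5317 0.3865 0.0835] [ 1.7995e+02 -1.0000e-02  6.0330e+01] F [ 3.77 -3.12 -1.15] M [-0.623 -0.789 -0.059] op 0.11
offset [-0.0003 -0.0006  0.0005] twist -0.17
```

Request:
{"op": "servo_tool", "data": {"commands": [{"offset": [0,0.001,0],"twist": -2,"claw": 1},{"offset": [0,0.001,0],"twist": -6,"claw": 1},{"offset": [0,0.001,0],"twist": -10,"claw": 1},{"offset": [0,0.001,0],"twist": -14,"claw": 1},{"offset": [0,0.001,0],"twist": -18,"claw": 1},{"offset": [0,0.001,0],"twist": -21,"claw": 1}], "grip_force": 30}}

```text
t: 3.75
tool_pos: [0.5313, 0.3865, 0.0834]
orientation: [-179.9, -0.0, 81.6]
force: [-2.5, 2.0, 1.4]
opening: 0.112
```

```bash
python3 -c "
from h import *
plan([.531,.3865,.083],60.5)
"
```

```text
t 3.75 pos [0.5313 0.3865 0.0834] [-179.93   -0.     81.56] F [-2.51  2.03  1.36] M [ 0.182  0.655 -0.089] op 0.112
offset [-0.     -0.0003  0.0004] twist 21.06
```

Request:
{"op": "servo_tool", "data": {"commands": [{"offset": [0.0001,-0.0004,0],"twist": -4,"claw": 1},{"offset": [0.0001,-0.0004,0],"twist": -8,"claw": 1},{"offset": [0.0001,-0.0004,0],"twist": -12,"claw": 1},{"offset": [0.0001,-0.0004,0],"twist": -16,"claw": 1},{"offset": [0.0001,-0.0004,0],"twist": -20,"claw": 1},{"offset": [0.0001,-0.0004,0],"twist": -24,"claw": 1},{"offset": [0.0001,-0.0004,0],"twist": -28,"claw": 1},{"offset": [0.0001,-0.0004,0],"twist": -28,"claw": 1},{"offset": [0.0001,-0.0004,0],"twist": -28,"claw": 1},{"offset": [0.0001,-0.0004,0],"twist": -28,"claw": 1}], "grip_force": 30}}

```text
t: 4.58
tool_pos: [0.5307, 0.3864, 0.0833]
orientation: [-179.9, -0.0, 109.2]
force: [-6.9, 0.7, 3.4]
opening: 0.111
```

```bash
python3 -c "
from h import *
plan([.531,.3865,.083],60.5)
d=np.array([np.sin(np.radians(-2.7)),-np.cos(np.radians(-2.7)),0])
R=Ro.from_euler('xyz',arm.read_state()['orientation'],degrees=True).as_matrix()
print('slide dir tool',R.T@d)
for n in ('side','top'):
    p,d=arm.snapshot(n)
    t=p[225:310,220:365,::-1] if n=='top' else p[180:295,300:400,::-1]
    cv2.imwrite('pics/%s3.png'%n,cv2.resize(t,None,fx=5,fy=5,interpolation=cv2.INTER_CUBIC))
"
```

```text
t 4.58 pos [0.5307 0.3864 0.0833] [-1.7991e+02 -2.0000e-02  1.0922e+02] F [-6.92  0.71  3.44] M [0.006 0.979 0.084] op 0.111
offset [-0.0001  0.0003  0.0003] twist 48.72
slide dir tool [-9.27735751e-01 -3.73237555e-01  3.20412003e-04]
```

View pics/side3.png

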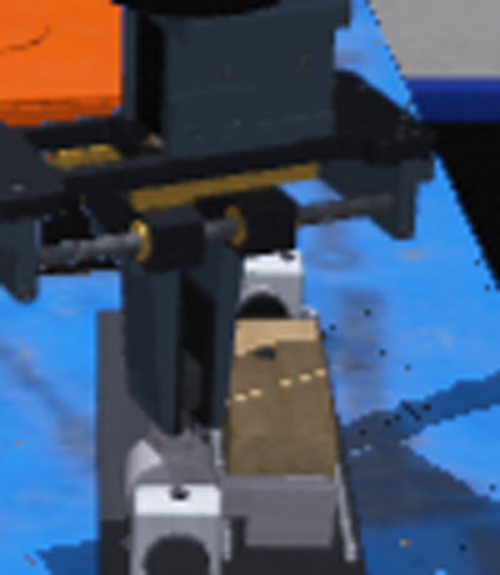

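Grip held and the screw turned about 48°. Now slide along the rod, first through free space.

Request:
{"op": "servo_tool", "data": {"commands": [{"offset": [0.0002,-0.0005,0],"twist": 0,"claw": 1},{"offset": [-0.0026,-0.0016,0],"twist": 0,"claw": 1},{"offset": [-0.0054,-0.0027,0],"twist": 0,"claw": 1},{"offset": [-0.0091,-0.0042,0],"twist": 0,"claw": 1},{"offset": [-0.0128,-0.0057,0],"twist": 0,"claw": 1},{"offset": [-0.0165,-0.0072,0],"twist": 0,"claw": 1},{"offset": [-0.0202,-0.0087,0],"twist": 0,"claw": 1},{"offset": [-0.023,-0.0098,0],"twist": 0,"claw": 1},{"offset": [-0.023,-0.0098,0],"twist": 0,"claw": 1},{"offset": [-0.023,-0.0098,0],"twist": 0,"claw": 1}]}}

```text
t: 5.52
tool_pos: [0.5294, 0.3607, 0.0833]
orientation: [-179.9, 0.0, 109.3]
force: [-6.2, -1.0, 2.2]
opening: 0.106
```

```bash
python3 -c "
from h import *
plan([.531,.3865,.083],60.5)
for n in ('side','top'):
    p,d=arm.snapshot(n)
    t=p[225:310,220:365,::-1] if n=='top' else p[180:295,300:400,::-1]
    cv2.imwrite('pics/%s4.png'%n,cv2.resize(t,None,fx=5,fy=5,interpolation=cv2.INTER_CUBIC))
"
```

```text
t 5.52 pos [0.5294 0.3607 0.0833] [-1.7992e+02  1.0000e-02  1.0928e+02] F [-6.16 -1.02  2.18] M [-0.31   1.014  0.114] op 0.106
offset [0.0238 0.0101 0.0003] twist 48.78
```

View pics/top4.png

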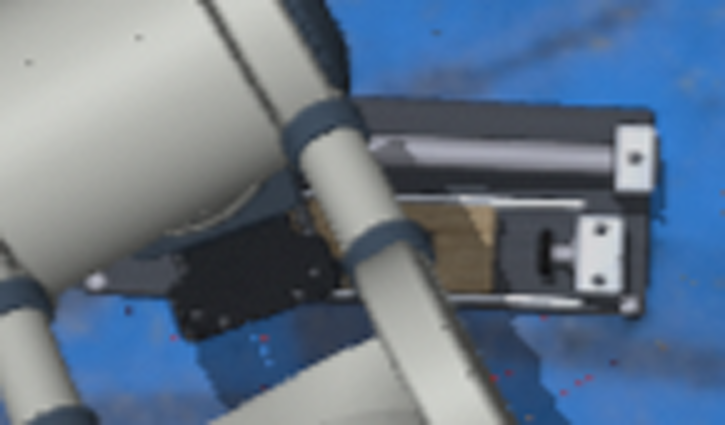

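View pics/side4.png

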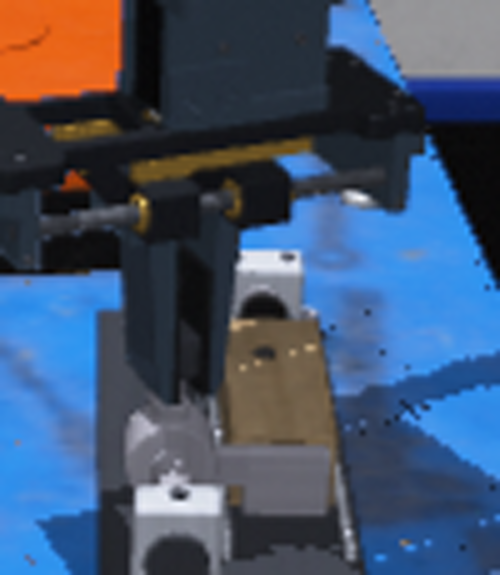

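Request:
{"op": "servo_tool", "data": {"commands": [{"offset": [-0.0017,-0.0014,0],"twist": 0,"claw": 1},{"offset": [-0.0035,-0.0022,0],"twist": 0,"claw": 1},{"offset": [-0.0054,-0.003,0],"twist": 0,"claw": 1},{"offset": [-0.0073,-0.0037,0],"twist": 0,"claw": 1},{"offset": [-0.0091,-0.0044,0],"twist": 0,"claw": 1},{"offset": [-0.011,-0.0052,0],"twist": 0,"claw": 1},{"offset": [-0.0128,-0.0059,0],"twist": 0,"claw": 1},{"offset": [-0.0147,-0.0067,0],"twist": 0,"claw": 1},{"offset": [-0.0165,-0.0074,0],"twist": 0,"claw": 1},{"offset": [-0.0165,-0.0074,0],"twist": 0,"claw": 1}]}}

```text
t: 6.45
tool_pos: [0.5284, 0.343, 0.0834]
orientation: [-180.0, 0.0, 109.3]
force: [-0.9, -0.2, -3.1]
opening: 0.109
```

```bash
python3 -c "
from h import *
plan([.531,.3865,.083],60.5)
for n in ('side','top'):
    p,d=arm.snapshot(n)
    t=p[225:310,220:365,::-1] if n=='top' else p[180:295,300:400,::-1]
    cv2.imwrite('pics/%s5.png'%n,cv2.resize(t,None,fx=5,fy=5,interpolation=cv2.INTER_CUBIC))
"
```

```text
t 6.45 pos [0.5284 0.343  0.0834] [-1.7998e+02  1.0000e-02  1.0933e+02] F [-0.86 -0.18 -3.14] M [-0.087  0.28   0.069] op 0.109
offset [0.0402 0.0168 0.0003] twist 48.83
```

View pics/top5.png

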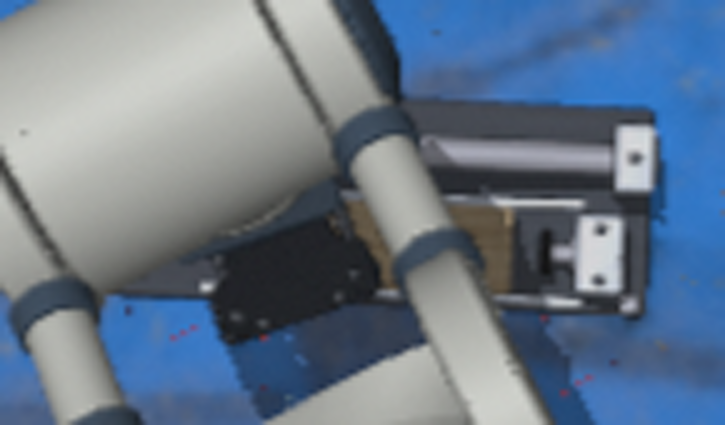

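The block's end is at (513,250) and the buffer face at (540,250), about 13 mm of gap. I'll advance 9 mm.

Request:
{"op": "servo_tool", "data": {"commands": [{"offset": [-0.0014,-0.0006,0],"twist": 0,"claw": 1},{"offset": [-0.0028,-0.0011,0],"twist": 0,"claw": 1},{"offset": [-0.0042,-0.0017,0],"twist": 0,"claw": 1},{"offset": [-0.0056,-0.0022,0],"twist": 0,"claw": 1},{"offset": [-0.007,-0.0028,0],"twist": 0,"claw": 1},{"offset": [-0.0083,-0.0034,0],"twist": 0,"claw": 1}]}}

```text
t: 7.05
tool_pos: [0.528, 0.3343, 0.0834]
orientation: [-180.0, 0.0, 109.3]
force: [-1.4, 2.7, -4.5]
opening: 0.105
```

Request:
{"op": "servo_tool", "data": {"commands": [{"offset": [-0.0005,-0.0002,0],"twist": 0,"claw": 1},{"offset": [-0.0009,-0.0004,0],"twist": 0,"claw": 1}]}}

```text
t: 7.22
tool_pos: [0.528, 0.3334, 0.0834]
orientation: [-180.0, 0.0, 109.3]
force: [-1.0, 2.2, -5.1]
opening: 0.106
```

Request:
{"op": "servo_tool", "data": {"commands": [{"offset": [-0.0005,-0.0002,0],"twist": 0,"claw": 1},{"offset": [-0.0009,-0.0004,0],"twist": 0,"claw": 1}]}}

```text
t: 7.38
tool_pos: [0.5279, 0.3325, 0.0834]
orientation: [180.0, 0.0, 109.3]
force: [-1.0, 3.2, -4.7]
opening: 0.104
```

```bash
python3 -c "
from h import *
plan([.531,.3865,.083],60.5)
for n in ('side','top'):
    p,d=arm.snapshot(n)
    t=p[225:310,220:365,::-1] if n=='top' else p[180:295,300:400,::-1]
    cv2.imwrite('pics/%s6.png'%n,cv2.resize(t,None,fx=5,fy=5,interpolation=cv2.INTER_CUBIC))
"
```

```text
t 7.38 pos [0.5279 0.3325 0.0834] [180.     0.   109.34] F [-0.99  3.22 -4.67] M [ 0.429  0.171 -0.003] op 0.104
offset [0.0499 0.0208 0.0004] twist 48.84
```

View pics/top6.png

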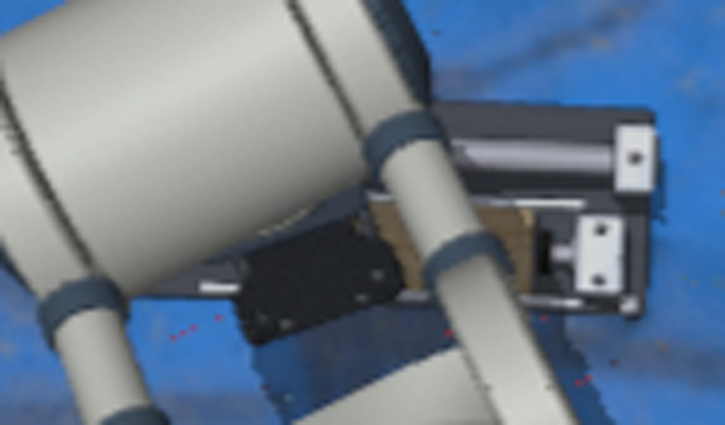

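Sliding resistance is about 2.5 to 3 N (collar plus block). The block's end at (533,250) is nearly at the buffer (540). Now I'll feel for it in 0.5 mm steps.

Request:
{"op": "servo_tool", "data": {"commands": [{"offset": [-0.0005,-0.0002,0],"twist": 0,"claw": 1},{"offset": [-0.0009,-0.0004,0],"twist": 0,"claw": 1}]}}

```text
t: 7.65
tool_pos: [0.5278, 0.3316, 0.0834]
orientation: [180.0, -0.0, 109.3]
force: [-0.2, 2.9, -5.1]
opening: 0.11
```

Request:
{"op": "servo_tool", "data": {"commands": [{"offset": [-0.0003,-0.0001,0],"twist": 0,"claw": 1},{"offset": [-0.0005,-0.0002,0],"twist": 0,"claw": 1}]}}

```text
t: 7.82
tool_pos: [0.5278, 0.331, 0.0834]
orientation: [180.0, 0.0, 109.3]
force: [0.4, 2.9, -5.8]
opening: 0.106
```

Request:
{"op": "servo_tool", "data": {"commands": [{"offset": [-0.0003,-0.0001,0],"twist": 0,"claw": 1},{"offset": [-0.0005,-0.0002,0],"twist": 0,"claw": 1}]}}

```text
t: 7.98
tool_pos: [0.5278, 0.3304, 0.0834]
orientation: [180.0, 0.0, 109.3]
force: [0.2, 2.4, -6.3]
opening: 0.107
```

Request:
{"op": "servo_tool", "data": {"commands": [{"offset": [-0.0003,-0.0001,0],"twist": 0,"claw": 1},{"offset": [-0.0005,-0.0002,0],"twist": 0,"claw": 1}]}}

```text
t: 8.15
tool_pos: [0.5277, 0.3299, 0.0834]
orientation: [180.0, 0.0, 109.3]
force: [-0.8, 2.4, -5.8]
opening: 0.106
```

Request:
{"op": "servo_tool", "data": {"commands": [{"offset": [-0.0003,-0.0001,0],"twist": 0,"claw": 1},{"offset": [-0.0005,-0.0002,0],"twist": 0,"claw": 1}]}}

```text
t: 8.32
tool_pos: [0.5277, 0.3294, 0.0834]
orientation: [180.0, 0.0, 109.3]
force: [1.1, 2.6, -5.7]
opening: 0.11
```

Request:
{"op": "servo_tool", "data": {"commands": [{"offset": [-0.0003,-0.0001,0],"twist": 0,"claw": 1},{"offset": [-0.0005,-0.0002,0],"twist": 0,"claw": 1}]}}

```text
t: 8.48
tool_pos: [0.5277, 0.3288, 0.0834]
orientation: [180.0, -0.0, 109.3]
force: [1.0, 2.6, -5.9]
opening: 0.108
```

Request:
{"op": "servo_tool", "data": {"commands": [{"offset": [-0.0003,-0.0001,0],"twist": 0,"claw": 1},{"offset": [-0.0005,-0.0002,0],"twist": 0,"claw": 1}]}}

```text
t: 8.65
tool_pos: [0.5277, 0.3285, 0.0835]
orientation: [180.0, -0.0, 109.3]
force: [-0.3, 5.6, -6.5]
opening: 0.11
```

Request:
{"op": "servo_tool", "data": {"commands": [{"offset": [-0.0003,-0.0001,0],"twist": 0,"claw": 1},{"offset": [-0.0005,-0.0002,0],"twist": 0,"claw": 1}]}}

```text
t: 8.82
tool_pos: [0.5277, 0.3281, 0.0834]
orientation: [180.0, -0.0, 109.3]
force: [0.8, 6.5, -7.4]
opening: 0.107
```

Request:
{"op": "servo_tool", "data": {"commands": [{"offset": [-0.0003,-0.0001,0],"twist": 0,"claw": 1},{"offset": [-0.0005,-0.0002,0],"twist": 0,"claw": 1}]}}

```text
t: 8.98
tool_pos: [0.5277, 0.3277, 0.0835]
orientation: [180.0, -0.0, 109.3]
force: [-0.3, 6.6, -6.4]
opening: 0.108
```

Buffer contact at y≈0.3287. The target is about 2.4 mm further in, at y≈0.3263 and Fy≈9.5.

Request:
{"op": "servo_tool", "data": {"commands": [{"offset": [-0.0003,-0.0001,0],"twist": 0,"claw": 1},{"offset": [-0.0005,-0.0002,0],"twist": 0,"claw": 1}]}}

```text
t: 9.15
tool_pos: [0.5277, 0.3273, 0.0835]
orientation: [180.0, -0.0, 109.3]
force: [0.4, 8.7, -7.2]
opening: 0.108
```

Request:
{"op": "servo_tool", "data": {"commands": [{"offset": [-0.0003,-0.0001,0],"twist": 0,"claw": 1},{"offset": [-0.0005,-0.0002,0],"twist": 0,"claw": 1}]}}

```text
t: 9.32
tool_pos: [0.5276, 0.3269, 0.0835]
orientation: [180.0, -0.1, 109.3]
force: [0.6, 9.8, -6.8]
opening: 0.11
```

Request:
{"op": "servo_tool", "data": {"commands": [{"offset": [-0.0003,-0.0001,0],"twist": 0,"claw": 1},{"offset": [-0.0005,-0.0002,0],"twist": 0,"claw": 1},{"offset": [-0.0005,-0.0002,0],"twist": 0,"claw": 1},{"offset": [-0.0005,-0.0002,0],"twist": 0,"claw": 1}]}}

```text
t: 9.65
tool_pos: [0.5276, 0.3264, 0.0835]
orientation: [180.0, -0.1, 109.3]
force: [0.4, 9.5, -7.0]
opening: 0.11
```

```bash
python3 -c "
from h import *
for i in range(3):
    arm.snapshot('side'); plan([.528,.3263,.083],60.5)
"
```

```text
t 9.7 pos [0.5276 0.3265 0.0835] [ 1.7995e+02 -6.0000e-02  1.0934e+02] F [-0.48  8.97 -7.2 ] M [ 1.673  0.021 -0.006] op 0.108
offset [-0.0003  0.0003  0.0005] twist 48.84
t 9.75 pos [0.5276 0.3264 0.0835] [ 1.7995e+02 -6.0000e-02  1.0934e+02] F [ 1.08  9.8  -7.16] M [ 1.664  0.01  -0.014] op 0.111
offset [-0.0003  0.0003  0.0005] twist 48.84
t 9.8 pos [0.5277 0.3264 0.0835] [ 1.7995e+02 -6.0000e-02  1.0934e+02] F [ 0.16  9.88 -8.31] M [1.629 0.058 0.03 ] op 0.109
offset [-0.0002  0.0003  0.0005] twist 48.84
```

Fy≈9.6 N, so jaw pressure is about 8 N. Now tighten, holding position and checking force part way.

Request:
{"op": "servo_tool", "data": {"commands": [{"offset": [0,0,0],"twist": 2,"claw": 1},{"offset": [0,0,0],"twist": 5,"claw": 1},{"offset": [0,0,0],"twist": 8,"claw": 1},{"offset": [0,0,0],"twist": 11,"claw": 1},{"offset": [0,0,0],"twist": 14,"claw": 1},{"offset": [0,0,0],"twist": 17,"claw": 1}], "grip_force": 40}}

```text
t: 10.3
tool_pos: [0.528, 0.3265, 0.0835]
orientation: [179.9, -0.1, 92.2]
force: [1.8, 8.7, -9.7]
opening: 0.107
```

```bash
python3 -c "
from h import *
plan([.528,.3263,.083],60.5)
"
```

```text
t 10.3 pos [0.528  0.3265 0.0835] [ 1.7994e+02 -8.0000e-02  9.2190e+01] F [ 1.83  8.75 -9.71] M [ 1.684 -0.35   0.15 ] op 0.107
offset [-0.0002  0.      0.0005] twist 31.69
```

Request:
{"op": "servo_tool", "data": {"commands": [{"offset": [-0.0002,0,0],"twist": 3,"claw": 1},{"offset": [-0.0002,0,0],"twist": 6,"claw": 1},{"offset": [-0.0002,0,0],"twist": 9,"claw": 1},{"offset": [-0.0002,0,0],"twist": 12,"claw": 1},{"offset": [-0.0002,0,0],"twist": 15,"claw": 1},{"offset": [-0.0002,0,0],"twist": 18,"claw": 1},{"offset": [-0.0002,0,0],"twist": 21,"claw": 1},{"offset": [-0.0002,0,0],"twist": 24,"claw": 1},{"offset": [-0.0002,0,0],"twist": 27,"claw": 1},{"offset": [-0.0002,0,0],"twist": 30,"claw": 1}]}}

```text
t: 11.13
tool_pos: [0.5286, 0.3263, 0.0836]
orientation: [179.9, -0.1, 62.2]
force: [5.7, 8.5, -9.2]
opening: 0.105
```

```bash
python3 -c "
from h import *
plan([.528,.3263,.083],60.5)
"
```

```text
t 11.13 pos [0.5286 0.3263 0.0836] [ 1.7993e+02 -1.3000e-01  6.2200e+01] F [ 5.71  8.49 -9.19] M [ 1.378 -0.906  0.192] op 0.105
offset [-0.0002 -0.0005  0.0006] twist 1.7
```

Request:
{"op": "servo_tool", "data": {"commands": [{"offset": [0,0,0],"twist": 1,"claw": 1},{"offset": [0,0,0],"twist": 2,"claw": 1},{"offset": [0,0,0],"twist": 3,"claw": 1}]}}

```text
t: 11.38
tool_pos: [0.5286, 0.3262, 0.0836]
orientation: [179.9, -0.1, 59.3]
force: [5.7, 8.8, -10.0]
opening: 0.106
```

```bash
python3 -c "
from h import *
plan([.528,.3263,.083],60.5)
"
```

```text
t 11.38 pos [0.5286 0.3262 0.0836] [ 1.7993e+02 -1.4000e-01  5.9290e+01] F [  5.73   8.75 -10.03] M [ 1.366 -0.894  0.165] op 0.106
offset [-0.0003 -0.0006  0.0006] twist -1.21
```

Request:
{"op": "servo_tool", "data": {"commands": [{"offset": [0,0,0],"twist": 1,"claw": 1},{"offset": [0,0,0],"twist": 2,"claw": 1}]}}

```text
t: 11.55
tool_pos: [0.5287, 0.3262, 0.0836]
orientation: [179.9, -0.1, 57.3]
force: [6.7, 8.5, -11.3]
opening: 0.113
```

```bash
python3 -c "
from h import *
plan([.528,.3263,.083],60.5)
"
```

```text
t 11.55 pos [0.5287 0.3262 0.0836] [ 1.7993e+02 -1.4000e-01  5.7310e+01] F [  6.71   8.47 -11.29] M [ 1.35  -0.905  0.484] op 0.113
offset [-0.0003 -0.0006  0.0006] twist -3.19
```

Moment jumped to 0.48 N m at yaw 57.3° (expected stop at about 58.7°), so the screw is on its stop. I'll release and rise.

Request:
{"op": "servo_tool", "data": {"commands": [{"offset": [0,0,0],"twist": -1,"claw": 1},{"offset": [0,0,0],"twist": -1,"claw": 0.6},{"offset": [0,0,0],"twist": -1,"claw": 0.4},{"offset": [0,0,0],"twist": -1,"claw": 0.2},{"offset": [0,0,0],"twist": -1,"claw": 0},{"offset": [0,0,0],"twist": -1,"claw": -0.2},{"offset": [0,0,0],"twist": -1,"claw": -0.2},{"offset": [0,0,0],"twist": -1,"claw": -0.2}]}}

```text
t: 12.22
tool_pos: [0.5275, 0.3254, 0.0835]
orientation: [180.0, 0.0, 58.3]
force: [-0.5, 0.4, 0.3]
opening: 0.585
```

```bash
python3 -c "
from h import *
plan([.528,.3263,.083],60.5)
for n in ('side',):
    p,d=arm.snapshot(n)
    t=p[180:295,300:400,::-1]
    cv2.imwrite('pics/%s7.png'%n,cv2.resize(t,None,fx=5,fy=5,interpolation=cv2.INTER_CUBIC))
"
```

```text
t 12.22 pos [0.5275 0.3254 0.0835] [180.     0.    58.33] F [-0.53  0.38  0.28] M [-0.076  0.106  0.045] op 0.585
offset [ 0.0011 -0.0001  0.0005] twist -2.17
```

View pics/side7.png

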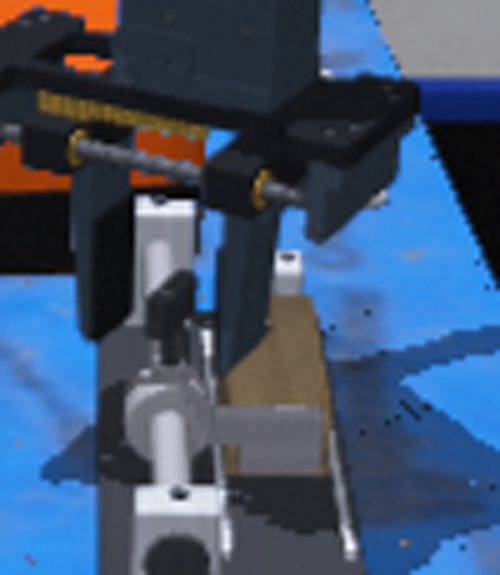

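Request:
{"op": "servo_tool", "data": {"commands": [{"offset": [0,0,-0.02],"twist": 0,"claw": -0.2},{"offset": [0,0,-0.05],"twist": 0,"claw": -0.2},{"offset": [0,0,-0.08],"twist": 0,"claw": -0.2},{"offset": [0,0,-0.11],"twist": 0,"claw": -0.2},{"offset": [0,-0.03,-0.13],"twist": 0,"claw": -0.2},{"offset": [0.02,-0.06,-0.13],"twist": 0,"claw": -0.2},{"offset": [0.05,-0.09,-0.13],"twist": 0,"claw": -0.2},{"offset": [0.08,-0.12,-0.13],"twist": 0,"claw": -0.2},{"offset": [0.11,-0.15,-0.13],"twist": 0,"claw": -0.2},{"offset": [0.13,-0.18,-0.13],"twist": 0,"claw": -0.2},{"offset": [0.13,-0.2,-0.13],"twist": 0,"claw": -0.2},{"offset": [0.13,-0.2,-0.13],"twist": 0,"claw": -0.2}]}}

```text
t: 13.27
tool_pos: [0.4221, 0.544, 0.2129]
orientation: [-179.9, 0.0, 58.6]
force: [0.0, 0.6, 0.8]
opening: 0.602
```

```bash
python3 -c "
from h import *
plan([.528,.3263,.083],60.5)
for n in ('side','top'):
    p,d=arm.snapshot(n); np.savez(n+'8.npz',p=p,d=d)
    t=p[225:310,220:365,::-1] if n=='top' else p[210:325,305:395,::-1]
    cv2.imwrite('pics/%s8.png'%n,cv2.resize(t,None,fx=5.5 if n=='top' else 5,fy=5.5 if n=='top' else 5,interpolation=cv2.INTER_CUBIC))
"
```

```text
t 13.27 pos [0.4221 0.544  0.2129] [-1.7994e+02  3.0000e-02  5.8560e+01] F [0.04 0.65 0.76] M [-0.112  0.077  0.016] op 0.602
offset [-0.1304  0.204   0.1297] twist -1.94
```

View pics/top8.png

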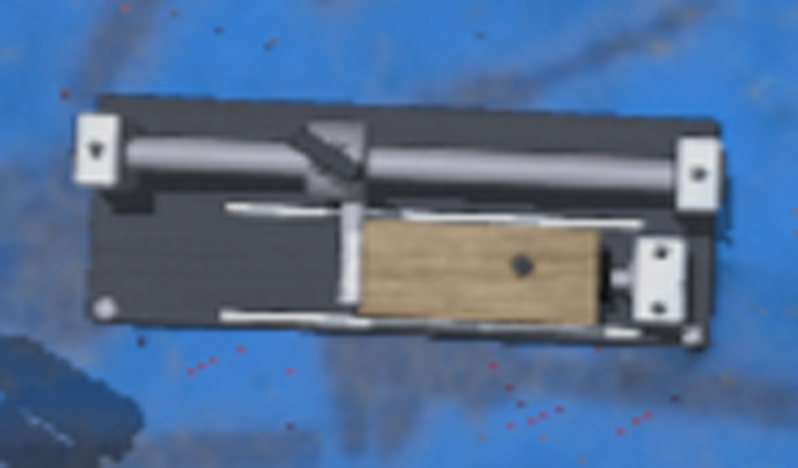

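View pics/side8.png

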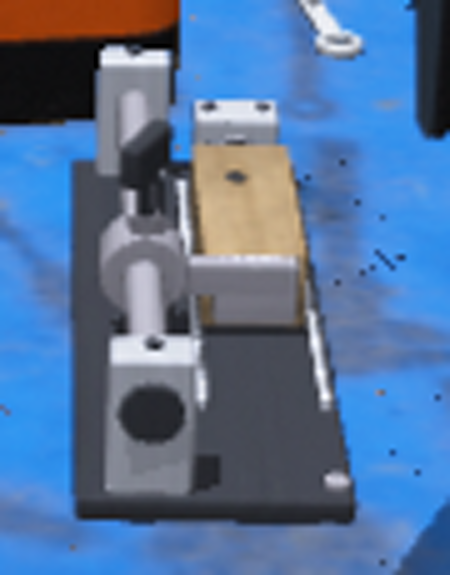

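The jaw touches the block at (358,265), the block touches the buffer at (600,268), and the wing is back at its tight angle at (328,155). One numeric check, then I'll hand in.

Run:
```python
from h import *
D=np.load('top8.npz')['d'];c=arm.get_calibration('top');V=np.array(c['view'])
u,v=np.meshgrid(np.arange(640),np.arange(480));P=np.stack([(u-c['cx'])/c['fx']*D,(v-c['cy'])/c['fy']*D,D],-1);W=(P-V[:3,3])@V[:3,:3]
m=(W[...,2]>.085)&(W[...,2]<.13)&(u>260)&(u<300)&(v>235)&(v<295)
Q=W[m][:,:2];q=Q-Q.mean(0);w,e=np.linalg.eigh(q.T@q);print(Q.mean(0),np.degrees(np.arctan2(-e[0,1],e[1,1])), 'tight expected -31.3')
print(np.linalg.norm(arm.read_state()['force']))
print(arm.hand_in())
```

```text
[0.52873011 0.32633783] -31.913900506035468 tight expected -31.3
0.9708378912011303
the job is handed in; nothing more can be done
None
```

I undid the wing screw by about 48°, slid the collar about 60 mm along its rod, tightened the screw back to its stop and let go. I handed in at about 13 s; no verdict is reported.

- **Pressure:** I felt the buffer at tool y≈0.3287 and pushed it in about 2.4 mm. The wrist read about 9.6 N along the rod, which is roughly 8 N at the jaw after collar friction. It read 8.5–8.8 N while I tightened, so slightly less.
- **Screw:** The moment rose sharply to 0.48 N m at the end of the turn. After letting go, the depth image put the wing at −31.9°, against an expected −31.3° for fully tight.
- **Last pictures:** The block sits between jaw and buffer, and the collar stayed where I left it (wing at y≈0.326). The arm is well clear of the jig.
- **Not checked:** I could not measure the clamping force after letting go, so the 8 N is from the wrist reading before release. I did not measure the tools' positions again; the arm stayed clear of them throughout.

No check failed or disagreed.

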